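# Scrape the baking plate clean and hang up the scraper

## Robot

A 6-joint arm with a two-finger parallel gripper is mounted at the origin on the work surface. World frame = base frame: x ahead of the robot, y to its left, z up, the work surface at z = 0. Lengths are in m, angles in degrees, forces in N, time in s.
With the tool pointing down it reaches from about 0.25 to 0.725 m from the base axis. Payload 9.7 kg.
Tool frame: the origin (TCP) lies midway between the tips of the shut fingers; the grasp point (between the pads) lies 19 mm behind it; z points along the fingers, y is the line along which they close (so a half turn about z gives the same grasp; the last joint's range is limited). The gripper opens to 85 mm and grips with 20 to 120 N. Pads are 22 mm wide; open, the fingers measure 114 mm over their backs; the gripper's body (76 mm by 85 mm) begins 54 mm behind the grasp point. The pads swing forward as they close: fully open they stand 13 mm farther back than shut.
Start: joints at [64.4, 4.979, 10.078, 95.1, 0, 90], TCP at [0.238, 0.496, 0.202] pointing down, gripper open.
Joint ranges: [-179.16, 179.16], [-48.56, 103.87], [-65.8, 70.77], [-126.05, 130.52], [-82.76, 87.17], [-180, 180]. Speed limits (degrees/s): [127.2, 127.2, 147.25, 180, 180, 180].

## Interface

Orientations are given as [roll, pitch, yaw] about the fixed x, y, z axes, in that order (R = Rz(yaw) Ry(pitch) Rx(roll)).
In Python, from workcell import readout, imaging, bot, spotter gives the robot as it stands.
- The arm moves only by the shell command python3 -m jog 'ROWS' [FORCE]. ROWS is JSON, a list of rows, each an object with "rotation": the turn, a rotation vector about the world's x, y, z in degrees, a list of three; "translation": the shift along the world's x, y, z in mm, a list of three; "grip": the finger opening in mm, from 0 to 85.4. In form: [{"rotation": [wx, wy, wz], "translation": [dx, dy, dz], "grip": grip}, ...]. A call has 1 to 20 rows; each row is the pose to reach, as a shift and turn from the pose commanded when the call began; what a row does not reach only later rows make up. A row lasts 1/10 s, in which the tool goes at most 50 mm and 8.59 degrees, less where a joint would pass 70% of its speed; a pose out of reach is approached as far as the arm can. A call with a gripper value outside its range is refused whole. The fingers move at their own pace and stop on an object; FORCE is the grip in N (left out, the last holds). Time passes only in rows, so rows that repeat a pose let the fingers close. It gives the time, the measured TCP pose, the force, the opening and the grip force at its end, in the units of the state.
- readout.get_obs(): the state, without advancing time (a new reading comes with each control period).
- imaging.camera(name): name is "scene" or "top" or "wrist"; returns (picture, depth): 400x640x3 uint8, red, green, blue; 400x640 float32, m along the optical axis (not along the pixel's ray), 0 where there is no reading.
- imaging.camera_info(name): a dict with "vertical_fov" (degrees; the focal length in pixels is half the picture's height over the tangent of half this angle, whatever the lens; pixels are square), "cx", "cy" (the principal point, pixels), "extrinsics" (4x4, takes a point from camera to world coordinates); the wrist camera has in their place "tool_from_camera" (4x4, takes a point from camera to tool coordinates, whose origin is the TCP and whose axes are the flange's). Camera axes: x right, y down, z forward; pixel columns grow to the right and rows downward; lengths in m; the calibration is good to about 2 mm. A picture is of the moment at which its call begins: read the wrist's pose just before it. camera_info takes no time and is no camera call.
- bot.job_done(): hands the job in; it is judged then, once.
Trained networks look in the newest picture that a camera, given by its name, has taken for a name from the list of things; names that differ only in an ending like _2 or _b are one class to them, and where a whole thing is asked for, a point or a joint stands for the part that bears it (a point fixed in the world has none). Each returns a list of dicts, best first, with "confidence" (0 to 1); they miss things now and then, are a little off and sometimes report something else, mostly with a low value. They report only what shows in the picture. A call takes as long as a camera call. They do not tell look-alikes from the thing itself.
- spotter.spot_in(camera, target): "box" ([centre column, centre row, width, height] in pixels, round what is visible of it).
- spotter.mark_of(camera, target): "uv" ([column, row] in pixels: a listed point, or the origin of a listed thing).
The state is a dict: "time": time; "q": joint angles; "qd": joint speeds; "joint_efforts": joint torques, N m; "ee_pos": TCP position; "tcp_rot": TCP orientation; "wrist_force": force on the tool from outside, world axes, zero at the start; "torque": the same for the moment, N m; "opening": finger opening in m; "grasp_force": force on a finger pad.
Only numpy, scipy, OpenCV 4.12 (cv2) and the standard library are available. Lean on these libraries where they do the work, as an engineer would, in place of code of your own. Each camera call takes 0.05 s, during which the arm holds its last target. There are 200 camera calls.

## Task

Clean the baking plate: with the handled scraper, push all four broken biscuit pieces off the plate into the crumb trough at its far end, without touching the pieces with the gripper. Then hang the scraper on the two-pronged hook stand by its handle, with the handle bar resting level on both prongs behind their upturned tips, and let go. Leave the other loose things on the table where they are.

Things in the scene. Friction and masses are not known exactly. Their poses are not given: they have to be found in the camera images.
- plate: Fixed dark steel baking plate with crumb trough, 277 mm (x) by 156 mm (y). Origin on the table under its middle; +x points to the trough, away from the robot. Deck 36 mm above the table, x -135 to +70 mm, near end open. Side rims 12 mm above the deck, 144 mm between them, along deck and trough. Trough x +70 to +137 mm, floor 6 mm above the table, end wall 48 mm high.
- plate_edge (a point): Middle of the deck edge over which pieces fall into the trough, at deck height (36 mm above the table); axes as plate.
- scraper: Loose scraper, 0.3 kg, 104 mm high: white block 36 mm thick (x), 124 mm wide (y), 30 mm high; on it a D-handle, two legs (12 mm wide, at y +-56 mm) and a grey bar along y, 18 mm thick (x), 16 mm high, 124 mm long. Opening under the bar 100 mm wide, z 30 to 88 mm. Origin: middle of underside, z up. Stands on the table; same either way round.
- scraper_bar (a point): Centre of the scraper's grey handle bar, 96 mm above its underside; axes as scraper. Grip here from above, fingers closing along x.
- hook: Fixed steel hook stand: base 125 (x) by 110 (y) by 10 mm. Two uprights at x +45, y +-33 mm bend at 150 mm height into level parallel prongs towards -x (towards the robot), 10 mm rod, upper side 155 mm high; from x -28 mm they turn up, ending at x -36 mm, tips 173 mm high. Cross rod joins the uprights at 95 mm height. Origin: on the table under the base's middle.
- hook_seat (a point): Point midway between the two prongs, level with their upper side, 155 mm above the table, over the stand's origin; axes as hook. A handle bar resting on the prongs with its centre 8 mm above this point is hung.
- piece0: Loose brown broken biscuit piece 26 x 20 x 12 mm, starting flat on the plate's deck. Origin: middle of its underside.
- piece1: Loose brown broken biscuit piece 28 x 18 x 11 mm, starting flat on the plate's deck. Origin: middle of its underside.
- piece2: Loose brown broken biscuit piece 22 x 22 x 13 mm, starting flat on the plate's deck. Origin: middle of its underside.
- piece3: Loose brown broken biscuit piece 26 x 16 x 12 mm, starting flat on the plate's deck. Origin: middle of its underside.
- tin: Bystander: steel tin with paper label, 56 mm diameter, 75 mm high, standing upright about 120 mm beyond the scraper (+x side). Origin: middle of its underside.
- cutter: Bystander: round steel biscuit cutter ring, 68 mm diameter, 35 mm high, standing on the table about 120 mm on the robot's side of the scraper. Origin: middle of its underside.
- jar: Bystander: amber glass jar, 70 mm diameter, 110 mm high, near the back of the table. Origin: middle of its underside.
- spatula: Bystander: spatula lying on the table at the robot's left. Origin: on its underside.
- brush: Bystander: brush lying on the table at the robot's right. Origin: on its underside.
- bowl: Bystander: steel bowl, 100 mm diameter, 50 mm high, near the back of the table. Origin: middle of its underside.
There are look-alikes about, which are no part of the job. Leave any green or turquoise look-alike of the scraper alone.

How it is judged:
By the outcome, as a careful person would: the job done as asked, in the order asked, and still so for the second after the job is handed in, with the robot touching nothing.
It also fails if it takes over 64 s, if anything falls off the work surface, if the arm or the gripper's body presses on something with over 40 N, if the wrist force passes 120 N, or if a joint passes its speed limit or range.

## Working session

There is one attempt and no reset: what is moved stays moved. The work goes in short steps, Python scripts to look and compute and a shell command to move; the robot and the scene stay as the last step left them, time stands still between calls to the robot, and variables do not carry over. Pictures are saved under pics/ and viewed, at most 10 in all, crops included, and the job is handed in when it is done.

```bash
mkdir -p pics; ls; cat > h.py <<'E'
import numpy as np, cv2
from workcell import readout, imaging, bot, spotter
def cam(n):
    o=readout.get_obs(); p,d=imaging.camera(n); return o,p,d
def f(n):
    i=imaging.camera_info(n); return i, 200/np.tan(np.radians(i["vertical_fov"]/2))
def world(n,u,v,z=None,h=None):
    i,F=f(n); E=np.array(i["extrinsics"]); r=np.array([(u-i["cx"])/F,(v-i["cy"])/F,1])
    if h is not None: # plane at height h
        w=E[:3,:3]@r; z=(h-E[2,3])/w[2]
    return E[:3,:3]@(r*z)+E[:3,3]
E
python3 - <<'E'
from h import *
for n in ("scene","top"):
    o,p,d=cam(n); cv2.imwrite(f"pics/{n}0.png",p[...,::-1]); np.save(f"{n}_d.npy",d)
    i,F=f(n); print(n,F,i["cx"],i["cy"],np.round(i["extrinsics"],3).tolist())
    for t in ("scraper","scraper_bar","plate","plate_edge","hook","hook_seat","piece0","piece1","piece2","piece3","tin","cutter"):
        for m in spotter.mark_of(n,t)[:3]:
            u,v=m["uv"]; 
            z=d[int(v),int(u)] if 0<=u<640 and 0<=v<400 else 0
            print(t,np.round([u,v],1),round(m["confidence"],2),np.round(world(n,u,v,z),3) if z>0 else None)
print(o)
E
```

```text
pics
scene 447.09685514325724 317.62653083490875 191.73171931783935 [[0.724, 0.529, -0.442, 1.104], [0.69, -0.57, 0.447, -0.562], [-0.016, -0.628, -0.778, 1.095], [0.0, 0.0, 0.0, 1.0]]
scraper [327.7 124.5] 0.71 [0.316 0.293 0.029]
scraper [295.2 167. ] 0.71 [0.364 0.084 0.014]
scraper [365.8 171.7] 0.61 [0.553 0.215 0.027]
scraper_bar [292.5 145.8] 0.97 [0.356 0.088 0.103]
scraper_bar [328.5 105.6] 0.87 [0.309 0.303 0.103]
scraper_bar [368.3 153.3] 0.64 [0.55  0.222 0.104]
plate [265.1 269.4] 0.73 [ 0.583 -0.243  0.036]
plate_edge [284.5 274.6] 0.56 [ 0.629 -0.216  0.029]
hook [322.9 219.2] 0.74 [ 0.57  -0.003  0.008]
hook [260.8 275.2] 0.58 [ 0.594 -0.266  0.049]
hook_seat [322.7 186.8] 0.87 [ 0.479  0.093 -0.001]
hook_seat [395.9 131.9] 0.44 [0.505 0.436 0.015]
piece0 [285.5 272. ] 0.7 [ 0.625 -0.208  0.027]
piece0 [279.7 258.7] 0.63 [ 0.593 -0.197  0.046]
piece0 [246.1 261.8] 0.61 [ 0.531 -0.264  0.041]
piece1 [285.5 272. ] 0.7 [ 0.625 -0.208  0.027]
piece1 [279.7 258.7] 0.63 [ 0.593 -0.197  0.046]
piece1 [246.1 261.8] 0.61 [ 0.531 -0.264  0.041]
piece2 [285.5 272. ] 0.7 [ 0.625 
[... 1745 characters left out ...]
244.5] 0.39 [ 0.415  0.221 -0.   ]
{'time': 0.65, 'q': array([ 6.43994846e+01,  4.97684061e+00,  1.00787604e+01,  9.50998857e+01,
       -6.94971518e-04,  8.99998740e+01]), 'qd': array([-0.05044381,  0.08033272,  0.04126298,  0.04635862, -0.04838041,
       -0.07838312]), 'joint_efforts': array([-4.97073161e-04, -5.19895685e+01,  4.64747751e+01,  1.03662653e-03,
       -5.07421407e-05,  3.83404839e-06]), 'ee_pos': array([0.23765312, 0.49600005, 0.20220881]), 'tcp_rot': array([1.79997966e+02, 6.94975993e-04, 1.54399611e+02]), 'wrist_force': array([0.16986242, 0.53590443, 0.09605372]), 'torque': array([-0.0221972 , -0.04346761, -0.02411769]), 'grasp_force': 0.0, 'opening': 0.08526425214617245}
```

View pictures.

```bash
python3 - <<'E'
import cv2
s=cv2.imread("pics/scene0.png");t=cv2.imread("pics/top0.png")
cv2.imwrite("pics/t1.png",cv2.resize(t[120:320,170:440],(800,593),interpolation=cv2.INTER_CUBIC))
cv2.imwrite("pics/s1.png",cv2.resize(s[70:320,200:500],(700,583),interpolation=cv2.INTER_CUBIC))
E
```

```text
(no output)
```

View pics/t1.png

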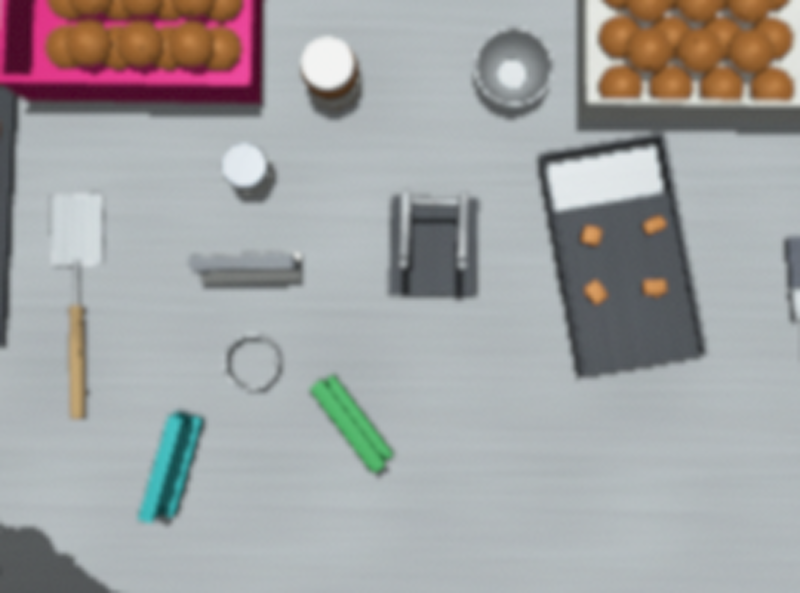

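View pics/s1.png

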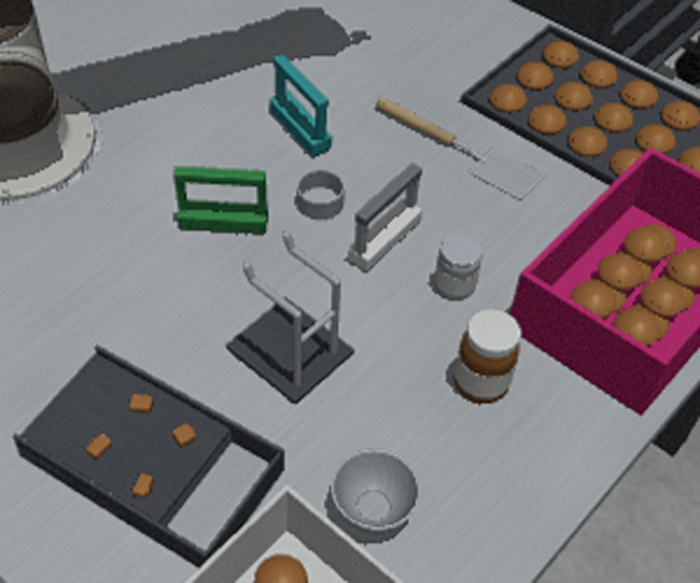

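Candidates for the scraper (top picture):
- Grey bar on a white block at about (254,209). This fits the description: tin beyond it, cutter ring on the robot's side.
- Green at about (289,263) and turquoise at about (228,277). These are the look-alikes to leave alone.

In the scene picture the white/grey one is at about (366,160). The hook is between it and the plate, and the four pieces are at about (371,199), (391,196), (371,219) and (391,217) in the top picture.

```bash
cat > m.py <<'E'
from h import *
def cloud(n,d):
    i,F=f(n); E=np.array(i["extrinsics"]); v,u=np.mgrid[:400,:640]
    P=np.stack([(u-i["cx"])/F*d,(v-i["cy"])/F*d,d],-1)@E[:3,:3].T+E[:3,3]
    P[d<=0]=np.nan; return P
def box(P,lo,hi):
    Q=P.reshape(-1,3); return Q[np.all((Q>lo)&(Q<hi),1)]
def rect(Q):
    (c,s,a)=cv2.minAreaRect((Q[:,:2]*1000).astype(np.float32)); return len(Q),np.round(c,1),np.round(s,1),round(a,1),np.round(np.median(Q,0)*1000,1)
E
python3 - <<'E'
from m import *
for n in ("top","scene"):
    P=cloud(n,np.load(n+"_d.npy"))
    print(n)
    print("table z",np.nanmedian(box(P,[.3,-.1,-.02],[.45,0,.02])[:,2]))
    print("bar",rect(box(P,[.45,.12,.097],[.62,.31,.115])))
    print("block",rect(box(P,[.45,.12,.02],[.62,.31,.034])))
    print("prongs",rect(box(P,[.5,-.06,.148],[.65,.06,.2])))
    h=box(P,[.5,-.08,.120],[.65,.08,.2])
    for s in (-1,1):
        q=h[h[:,1]*s>0.004*s]; print(" prong",len(q),q.min(0).round(3),q.max(0).round(3),np.median(q,0).round(4))
    print("hookbase",rect(box(P,[.48,-.08,.004],[.66,.08,.016])))
    print("platerim",rect(box(P,[.40,-.36,.042],[.72,-.11,.056])))
    pic=cv2.imread(f"pics/{n}0.png"); hsv=cv2.cvtColor(pic,cv2.COLOR_BGR2HSV)
    m=((hsv[...,0]<18)&(hsv[...,1]>120)&(hsv[...,2]>80)).astype(np.uint8)
    k,l,st,ce=cv2.connectedComponentsWithStats(m)
    for j in range(1,k):
        w=world(n,*ce[j],h=.045)
        if st[j,4]>8 and .42<w[0]<.68 and -.35<w[1]<-.12: print(" piece",st[j,4],ce[j].round(1),w.round(3))
    for u,v in ([(375.1,186.2)] if n=="top" else [(284.5,274.6)]): print("edge",world(n,u,v,h=.036).round(4))
    for u,v in ([(319.4,201)] if n=="top" else [(322.7,186.8)]): print("seat",world(n,u,v,h=.155).round(4))
    for u,v in ([] if n=="top" else [(368.3,153.3)]): print("bar",world(n,u,v,h=.096).round(4))
    for u,v in ([(378.1,204.9)] if n=="top" else [(265.1,269.4)]): print("plate",world(n,u,v,h=.0).round(4))
E
```

```text
top
table z -0.00038086593928454704
bar (187, array([539.8, 225. ]), array([ 18.2, 122. ]), 0.7, array([539. , 225.7, 103.3]))
block (133, array([505.1, 222.6]), array([105.4, 124.6]), 3.4, array([529.2, 227.9,  29.3]))
prongs (143, array([ 5.745e+02, -1.000e-01]), array([74.5, 89.8]), 88.3, array([574. , -28.3, 154.5]))
 prong 77 [ 0.529 -0.039  0.144] [ 0.618 -0.028  0.175] [ 0.574  -0.0319  0.1542]
 prong 74 [0.531 0.028 0.143] [0.618 0.039 0.178] [0.5747 0.0322 0.1546]
hookbase (838, array([ 5.698e+02, -2.000e-01]), array([175.3, 160. ]), 0.7, array([562.7,  -1.6,   9.4]))
platerim (515, array([ 561.3, -230.5]), array([276.9, 156.9]), 10.4, array([ 571.8, -230.3,   46.7]))
 piece 27 [390.3 195.5] [ 0.598 -0.271  0.045]
 piece 31 [369.  199.2] [ 0.583 -0.194  0.045]
 piece 34 [370.6 218.1] [ 0.515 -0.199  0.045]
 piece 35 [390.5 216.6] [ 0.521 -0.271  0.045]
edge [ 0.6322 -0.2169  0.036 ]
seat [ 0.5633 -0.0131  0.155 ]
plate [ 0.5672 -0.2331  0.    ]
scene
table z -0.00019575118686065984
bar (203, array([539.6, 223.6]), array([ 21.1, 125.2]), 2.6, array([541.5, 222.8, 103.7]))
blo
[... 166 characters left out ...]
 -27.7, 154.5]))
 prong 143 [ 0.531 -0.039  0.12 ] [ 0.62  -0.027  0.173] [ 0.5778 -0.035   0.1536]
 prong 147 [0.533 0.026 0.121] [0.622 0.038 0.174] [0.5822 0.0308 0.1536]
hookbase (1135, array([ 5.718e+02, -1.000e-01]), array([179.1, 154.1]), 2.8, array([572.4,  -7.5,   9.7]))
platerim (883, array([ 562.6, -230.6]), array([276.3, 157.9]), 10.4, array([ 585.8, -228.3,   46.7]))
 piece 57 [259.9 242.2] [ 0.514 -0.198  0.045]
 piece 60 [278.4 255.8] [ 0.583 -0.193  0.045]
 piece 62 [241.7 260.6] [ 0.522 -0.271  0.045]
 piece 58 [260.8 277.6] [ 0.597 -0.27   0.045]
edge [ 0.6325 -0.2182  0.036 ]
seat [ 5.678e-01 -2.000e-04  1.550e-01]
bar [0.5456 0.2282 0.096 ]
plate [ 0.5655 -0.2322  0.    ]
```

```bash
python3 - <<'E'
import cv2
s=cv2.imread("pics/scene0.png")
cv2.imwrite("pics/s2.png",cv2.resize(s[125:205,325:425],(700,560),interpolation=cv2.INTER_CUBIC))
E
```

```text
(no output)
```

View pics/s2.png

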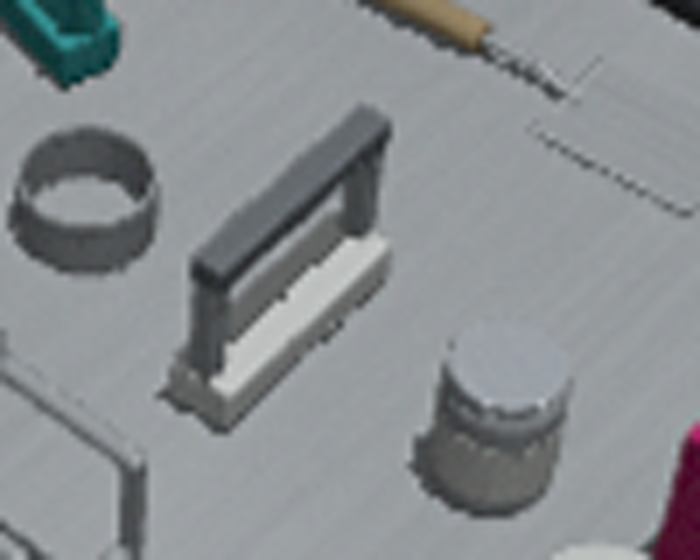

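The crop confirms it: grey bar at full-picture (366,152), white block below, tin beyond, ring in front. One last fit for the yaws, then I move.

```bash
python3 - <<'E'
from m import *
for n in ("top","scene"):
    P=cloud(n,np.load(n+"_d.npy"))
    def yaw(q):
        vx,vy,x,y=cv2.fitLine((q[:,:2]*1000).astype(np.float32),cv2.DIST_HUBER,0,.01,.01).ravel(); return round(float(np.degrees(np.arctan2(vy,vx))%180),2),x.round(1),y.round(1),q[:,:2].min(0).round(4),q[:,:2].max(0).round(4)
    print(n,"bar",yaw(box(P,[.5,.12,.101],[.62,.31,.108])))
    for s in ((-.06,0),(0,.06)): print(" prong",yaw(box(P,[.545,s[0],.151],[.61,s[1],.16])))
    for u in ("-","+"):pass
E
```

```text
top bar (92.93, np.float32(539.5), np.float32(225.4), array([0.5301, 0.1641]), array([0.5492, 0.2858]))
 prong (0.11, np.float32(570.0), np.float32(-31.8), array([ 0.5466, -0.0383]), array([ 0.6077, -0.0283]))
 prong (0.45, np.float32(571.3), np.float32(31.9), array([0.5457, 0.0284]), array([0.6072, 0.0358]))
scene bar (92.47, np.float32(540.4), np.float32(222.4), array([0.5295, 0.1608]), array([0.5516, 0.2864]))
 prong (0.06, np.float32(576.9), np.float32(-34.3), array([ 0.5452, -0.0392]), array([ 0.6093, -0.0283]))
 prong (178.54, np.float32(577.8), np.float32(31.6), array([0.545 , 0.0256]), array([0.6095, 0.038 ]))
```

```bash
python3 -m jog '[{"rotation":[0,0,-25],"translation":[100,-90,0],"grip":80},{"rotation":[0,0,-25],"translation":[100,-90,0],"grip":80},{"rotation":[0,0,-25],"translation":[100,-90,0],"grip":80},{"rotation":[0,0,-61.7],"translation":[302,-272,-40],"grip":60},{"rotation":[0,0,-61.7],"translation":[302,-272,-40],"grip":60},{"rotation":[0,0,-61.7],"translation":[302,-272,-40],"grip":60},{"rotation":[0,0,-61.7],"translation":[302,-272,-40],"grip":60},{"rotation":[0,0,-61.7],"translation":[302,-272,-40],"grip":60},{"rotation":[0,0,-61.7],"translation":[302,-272,-40],"grip":60},{"rotation":[0,0,-61.7],"translation":[302,-272,-40],"grip":60},{"rotation":[0,0,-61.7],"translation":[302,-272,-40],"grip":60},{"rotation":[0,0,-61.7],"translation":[302,-272,-40],"grip":60},{"rotation":[0,0,-61.7],"translation":[302,-272,-40],"grip":60}]' 80
```

```text
time: 2.6
ee_pos: [0.5391, 0.225, 0.1626]
tcp_rot: [180.0, -0.0, 92.8]
wrist_force: [-0.4, -0.2, -0.1]
opening: 0.0599
grasp_force: 0.0
```

```bash
python3 -m jog '[{"rotation":[0,0,0],"translation":[1,-1,-25],"grip":60},{"rotation":[0,0,0],"translation":[1,-1,-50],"grip":60},{"rotation":[0,0,0],"translation":[1,-1,-70],"grip":60},{"rotation":[0,0,0],"translation":[1,-1,-86],"grip":60},{"rotation":[0,0,0],"translation":[1,-1,-86],"grip":60},{"rotation":[0,0,0],"translation":[1,-1,-86],"grip":5},{"rotation":[0,0,0],"translation":[1,-1,-86],"grip":5},{"rotation":[0,0,0],"translation":[1,-1,-86],"grip":5},{"rotation":[0,0,0],"translation":[1,-1,-86],"grip":5},{"rotation":[0,0,0],"translation":[1,-1,-86],"grip":5},{"rotation":[0,0,0],"translation":[1,-1,-86],"grip":5},{"rotation":[0,0,0],"translation":[1,-1,-86],"grip":5},{"rotation":[0,0,0],"translation":[1,-1,-86],"grip":5}]' 80
```

```text
time: 3.9
ee_pos: [0.5406, 0.223, 0.0762]
tcp_rot: [-180.0, 0.0, 92.7]
wrist_force: [-0.1, 0.4, 0.5]
opening: 0.0048
grasp_force: 0.0
```

```bash
python3 - <<'E'
from m import *
o,p,d=cam("scene"); print(o["ee_pos"],o["opening"],o["grasp_force"],o["q"].round(1))
cv2.imwrite("pics/s3.png",cv2.resize(p[90:220,290:440,::-1],(690,598),interpolation=cv2.INTER_CUBIC))
E
```

```text
[0.54064417 0.22298267 0.07615927] 0.004846418852187347 0.0 [ 22.4   9.1   0.7  81.6  -0.  109.7]
```

View pics/s3.png

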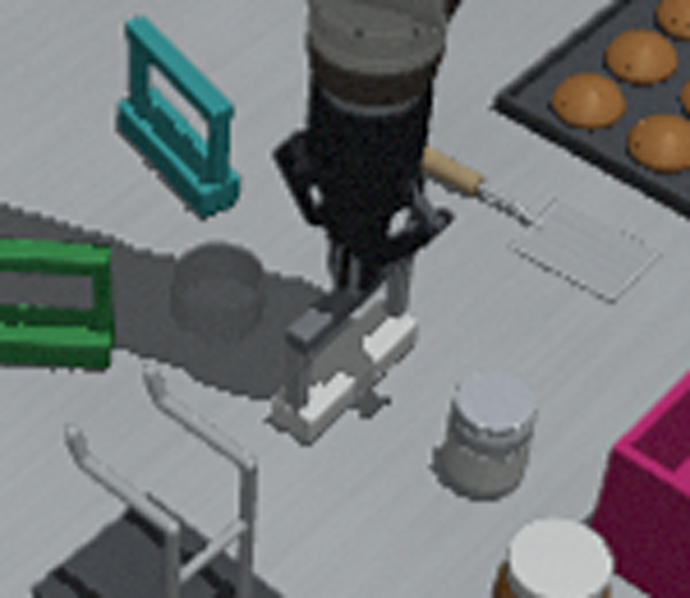

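The scene shows the fingers at the bar (crop (370,270)), but shut to 5 mm with no force, so the bar isn't between the pads. I need a closer look.

```bash
python3 - <<'E'
from m import *
o,p,d=cam("wrist"); i=imaging.camera_info("wrist"); print(np.round(i["tool_from_camera"],3).tolist())
o2,s,ds=cam("scene")
a=cv2.resize(s[130:200,340:400,::-1],(480,560),interpolation=cv2.INTER_CUBIC)
b=cv2.resize(p[...,::-1],(320,200)); c=np.zeros((560,800,3),np.uint8); c[:,:480]=a; c[:200,480:]=b
cv2.imwrite("pics/s4.png",c)
P=cloud("scene",ds); print("bar",rect(box(P,[.45,.12,.099],[.62,.205,.108])),rect(box(P,[.45,.25,.099],[.62,.31,.108])))
E
```

```text
[[-0.001, -0.958, -0.287, 0.074], [1.0, -0.001, -0.0, -0.0], [0.0, -0.287, 0.958, -0.172], [0.0, 0.0, 0.0, 1.0]]
bar (68, array([542.5, 183.2]), array([19.5, 43.1]), 1.5, array([543.3, 180.5, 104.1])) (4, array([547.5, 257.4]), array([8.5, 1.2]), 86.6, array([547.7, 257.8, 101.1]))
```

View pics/s4.png

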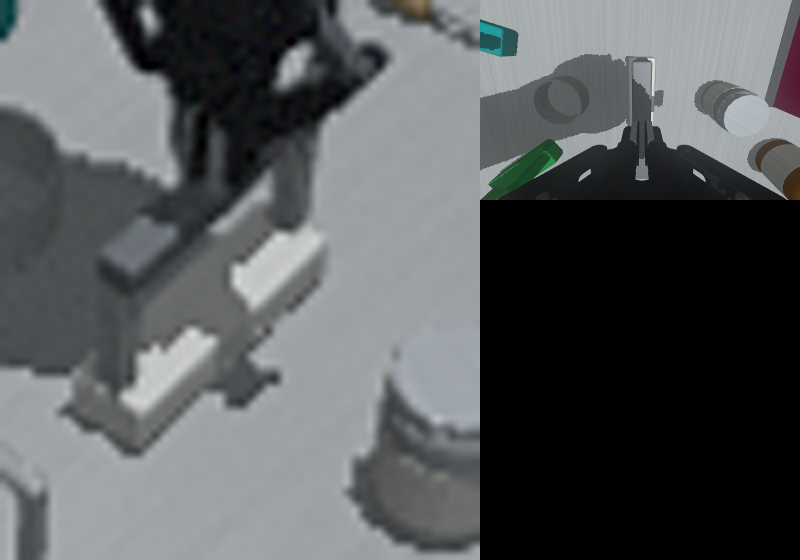

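```bash
python3 - <<'E'
from m import *
o,p,d=cam("wrist"); i,F=f("wrist"); T=np.array(i["tool_from_camera"])
v,u=np.mgrid[:400,:640]; P=np.stack([(u-i["cx"])/F*d,(v-i["cy"])/F*d,d],-1)@T[:3,:3].T+T[:3,3]
from scipy.spatial.transform import Rotation as R
W=P@R.from_euler("xyz",o["tcp_rot"],degrees=True).as_matrix().T+o["ee_pos"]
for r in (60,130,150,180,210,240,270,300,330,360,390): print(r,[(c,*(W[r,c]*1000).round(0).astype(int)) for c in (200,300,310,318,324,330,340,360)])
np.save("w.npy",W)
P=cloud("scene",cam("scene")[2]); q=box(P,[.45,.12,.10],[.62,.31,.30])
for a in np.arange(.10,.2,.006):
    k=q[(q[:,2]>=a)&(q[:,2]<a+.006)&(q[:,1]>.2)&(q[:,1]<.26)]; print(round(a,3),len(k),k.min(0).round(3)if len(k) else"",k.max(0).round(3)if len(k) else"")
E
```

```text
60 [(200, np.int64(449), np.int64(320), np.int64(1)), (300, np.int64(519), np.int64(323), np.int64(0)), (310, np.int64(526), np.int64(323), np.int64(1)), (318, np.int64(532), np.int64(323), np.int64(1)), (324, np.int64(536), np.int64(324), np.int64(1)), (330, np.int64(537), np.int64(297), np.int64(248)), (340, np.int64(547), np.int64(324), np.int64(1)), (360, np.int64(561), np.int64(325), np.int64(-1))]
130 [(200, np.int64(446), np.int64(271), np.int64(0)), (300, np.int64(522), np.int64(278), np.int64(31)), (310, np.int64(532), np.int64(284), np.int64(104)), (318, np.int64(535), np.int64(284), np.int64(105)), (324, np.int64(538), np.int64(284), np.int64(103)), (330, np.int64(540), np.int64(285), np.int64(104)), (340, np.int64(545), np.int64(285), np.int64(104)), (360, np.int64(565), np.int64(277), np.int64(0))]
150 [(200, np.int64(445), np.int64(256), np.int64(0)), (300, np.int64(523), np.int64(264), np.int64(30)), (310, np.int64(532), np.int64(276), np.int64(104)), (318, np.int64(535), np.int64(276), np.int64(104)), (324, np.int64(538), np.int64(276), np.int64(104)), (330, np.int64(
[... 3612 characters left out ...]
.555 0.228 0.118]
0.118 13 [0.525 0.211 0.118] [0.556 0.221 0.124]
0.124 23 [0.524 0.211 0.124] [0.558 0.229 0.13 ]
0.13 16 [0.526 0.209 0.131] [0.556 0.229 0.135]
0.136 10 [0.527 0.212 0.136] [0.556 0.219 0.141]
0.142 11 [0.529 0.208 0.142] [0.556 0.223 0.148]
0.148 31 [0.51  0.207 0.148] [0.57  0.228 0.154]
0.154 38 [0.502 0.208 0.154] [0.575 0.235 0.16 ]
0.16 39 [0.498 0.208 0.16 ] [0.582 0.234 0.166]
0.166 28 [0.495 0.207 0.166] [0.586 0.233 0.172]
0.172 40 [0.492 0.204 0.173] [0.59  0.225 0.178]
0.178 33 [0.485 0.205 0.178] [0.587 0.225 0.184]
0.184 39 [0.484 0.204 0.184] [0.596 0.217 0.19 ]
0.19 57 [0.479 0.204 0.19 ] [0.602 0.238 0.196]
0.196 87 [0.479 0.202 0.196] [0.604 0.237 0.202]
```

The camera shows bar top at z 104 and the shut fingers ending just above it, while the reported TCP is z 76. So the real tips seem about 30 mm higher than reported. I'll raise the tool and measure the tips against the readout.

```bash
python3 -m jog '[{"rotation":[0,0,0],"translation":[0,0,40],"grip":5},{"rotation":[0,0,0],"translation":[0,0,80],"grip":5},{"rotation":[0,0,0],"translation":[0,0,80],"grip":5},{"rotation":[0,0,0],"translation":[0,0,80],"grip":5}]'
python3 - <<'E'
from m import *
o,s,ds=cam("scene"); print(o["ee_pos"],o["opening"])
P=cloud("scene",ds); q=box(P,[.48,.19,.11],[.62,.28,.30])
for a in np.arange(.11,.26,.005):
    k=q[(q[:,2]>=a)&(q[:,2]<a+.005)]
    if len(k): print(round(a,3),len(k),k.min(0).round(3),k.max(0).round(3))
cv2.imwrite("pics/s5.png",cv2.resize(s[90:200,320:420,::-1],(540,594),interpolation=cv2.INTER_CUBIC))
E
```

```text
time: 4.55
ee_pos: [0.5412, 0.2233, 0.1572]
tcp_rot: [179.9, -0.0, 92.7]
wrist_force: [0.8, -0.0, -0.5]
opening: 0.0049
grasp_force: 0.0
[0.54120986 0.22325197 0.15724508] 0.004932131854874359
0.185 4 [0.533 0.214 0.188] [0.545 0.217 0.19 ]
0.19 8 [0.526 0.211 0.192] [0.552 0.219 0.195]
0.195 13 [0.524 0.209 0.196] [0.556 0.232 0.199]
0.2 17 [0.525 0.21  0.2  ] [0.557 0.229 0.204]
0.205 13 [0.523 0.209 0.205] [0.557 0.229 0.209]
0.21 19 [0.524 0.208 0.21 ] [0.556 0.229 0.215]
0.215 14 [0.529 0.209 0.215] [0.557 0.223 0.22 ]
0.22 15 [0.533 0.21  0.222] [0.558 0.222 0.225]
0.225 9 [0.529 0.21  0.226] [0.56  0.224 0.23 ]
0.23 25 [0.505 0.208 0.231] [0.574 0.223 0.235]
0.235 37 [0.502 0.207 0.235] [0.576 0.233 0.24 ]
0.24 46 [0.497 0.207 0.24 ] [0.58  0.236 0.245]
0.245 29 [0.496 0.209 0.245] [0.581 0.231 0.25 ]
0.25 28 [0.493 0.205 0.25 ] [0.587 0.234 0.254]
0.255 38 [0.487 0.205 0.255] [0.59  0.222 0.26 ]
0.26 38 [0.491 0.206 0.26 ] [0.593 0.224 0.265]
```

View pics/s5.png

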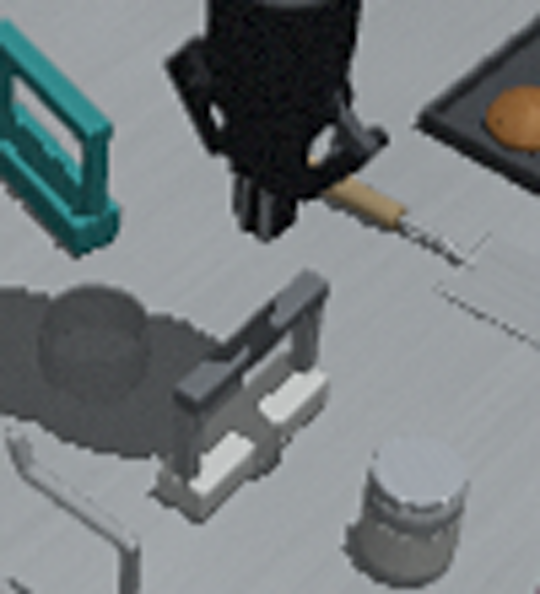

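Tips measure z 187 with a reported TCP of 157, so the true tips are 30 mm short of the reported TCP. I'll apply that offset from here on: grasp at a reported z of about 46.

```bash
python3 -m jog '[{"rotation":[0,0,0],"translation":[0,0,0],"grip":60},{"rotation":[0,0,0],"translation":[0,0,0],"grip":60},{"rotation":[0,0,0],"translation":[0,0,0],"grip":60},{"rotation":[0,0,0],"translation":[0,0,0],"grip":60},{"rotation":[0,0,0],"translation":[0,0,-30],"grip":60},{"rotation":[0,0,0],"translation":[0,0,-60],"grip":60},{"rotation":[0,0,0],"translation":[0,0,-90],"grip":60},{"rotation":[0,0,0],"translation":[0,0,-110],"grip":60},{"rotation":[0,0,0],"translation":[0,0,-110],"grip":60},{"rotation":[0,0,0],"translation":[0,0,-110],"grip":60},{"rotation":[0,0,0],"translation":[0,0,-110],"grip":5},{"rotation":[0,0,0],"translation":[0,0,-110],"grip":5},{"rotation":[0,0,0],"translation":[0,0,-110],"grip":5},{"rotation":[0,0,0],"translation":[0,0,-110],"grip":5},{"rotation":[0,0,0],"translation":[0,0,-110],"grip":5},{"rotation":[0,0,0],"translation":[0,0,-110],"grip":5},{"rotation":[0,0,0],"translation":[0,0,-110],"grip":5}]' 80
```

```text
time: 6.3
ee_pos: [0.5412, 0.2232, 0.0474]
tcp_rot: [179.9, -0.0, 92.7]
wrist_force: [-0.9, -0.3, 5.8]
opening: 0.0165
grasp_force: 79.3
```

Gripped at 79 N. Lifting, checking, then on to the plate.

```bash
python3 -m jog '[{"rotation":[0,0,0],"translation":[0,0,30],"grip":5},{"rotation":[0,0,0],"translation":[0,0,70],"grip":5},{"rotation":[0,0,0],"translation":[0,0,110],"grip":5},{"rotation":[0,0,0],"translation":[0,0,150],"grip":5},{"rotation":[0,0,0],"translation":[0,0,190],"grip":5},{"rotation":[0,0,0],"translation":[0,0,210],"grip":5},{"rotation":[0,0,0],"translation":[0,0,210],"grip":5},{"rotation":[0,0,1],"translation":[-7,-40,210],"grip":5},{"rotation":[0,0,2],"translation":[-15,-80,210],"grip":5},{"rotation":[0,0,2],"translation":[-22,-120,210],"grip":5},{"rotation":[0,0,3],"translation":[-30,-160,210],"grip":5},{"rotation":[0,0,3],"translation":[-37,-200,210],"grip":5},{"rotation":[0,0,4],"translation":[-44,-240,210],"grip":5},{"rotation":[0,0,5],"translation":[-52,-280,210],"grip":5},{"rotation":[0,0,6],"translation":[-60,-320,210],"grip":5},{"rotation":[0,0,7],"translation":[-67,-360,210],"grip":5},{"rotation":[0,0,7.7],"translation":[-74,-400,210],"grip":5},{"rotation":[0,0,7.7],"translation":[-81,-440,210],"grip":5},{"rotation":[0,0,7.7],"translation":[-87,-473,210],"grip":5},{"rotation":[0,0,7.7],"translation":[-87,-473,210],"grip":5}]'
python3 - <<'E'
from m import *
for n in ("scene","top"):
    o,s,d=cam(n); P=cloud(n,d); e=o["ee_pos"]; z=e[2]-.047
    print(e,o["tcp_rot"],o["opening"],o["grasp_force"],z)
    print("bar",rect(box(P,[.40,-.35,z+.097],[.52,-.15,z+.11])))
    q=box(P,[.40,-.35,z-.02],[.52,-.15,z+.035]); 
    print("block",rect(q),q.min(0).round(3),q.max(0).round(3))
    for s_ in (-1,1):
        k=q[(q[:,1]-e[1])*s_>.04]
        if len(k):print(s_,len(k),"z",np.percentile(k[:,2],[2,50,98]).round(4))
        b=box(P,[.40,-.35,z+.085],[.52,-.15,z+.11]); k=b[(b[:,1]-e[1])*s_>.035]; 
        if len(k):print("bar z",np.percentile(k[:,2],[5,50,95]).round(4))
E
```

```text
time: 8.3
ee_pos: [0.4523, -0.2531, 0.2535]
tcp_rot: [-179.8, -0.1, 100.2]
wrist_force: [-0.0, 0.5, -4.0]
opening: 0.0168
grasp_force: 79.0
[ 0.45228902 -0.25313934  0.25347888] [-1.79824510e+02 -6.83876548e-02  1.00176447e+02] 0.01684616675177212 79.00193810462952 0.20647888488488125
bar (246, array([ 456.5, -250.4]), array([ 39.9, 123.6]), 4.0, array([ 458.6, -275.1,  309.3]))
block (783, array([ 452. , -251.2]), array([ 39.5, 124.8]), 10.1, array([ 460.1, -253.3,  234.2])) [ 0.424 -0.315  0.204] [ 0.48  -0.187  0.241]
-1 127 z [0.2092 0.2299 0.2389]
bar z [0.2946 0.3075 0.3115]
1 132 z [0.2136 0.2346 0.2404]
bar z [0.2994 0.3091 0.3115]
[ 0.45267663 -0.25144714  0.25376603] [-1.79852541e+02 -1.11625241e-01  1.00219152e+02] 0.01656785029943054 79.0028178691864 0.20676602868662497
bar (102, array([ 445.7, -211.8]), array([17.9, 47.1]), 10.0, array([ 445.9, -211.9,  310.1]))
block (124, array([ 446.3, -219.1]), array([35.2, 63.9]), 10.2, array([ 439.7, -214.1,  235.4])) [ 0.425 -0.253  0.21 ] [ 0.467 -0.186  0.241]
1 56 z [0.2156 0.2348 0.239 ]
bar z [0.301  0.3099 0.3135]
```

Scraper hangs level and aligned (local x −110, y −1). Lowering it to just above the deck.

```bash
python3 -m jog '[{"rotation":[0,0,0],"translation":[1,1,-40],"grip":5},{"rotation":[0,0,0],"translation":[1,1,-80],"grip":5},{"rotation":[0,0,0],"translation":[1,1,-120],"grip":5},{"rotation":[0,0,0],"translation":[1,1,-145],"grip":5},{"rotation":[0,0,0],"translation":[1,1,-155],"grip":5},{"rotation":[0,0,0],"translation":[1,1,-160],"grip":5},{"rotation":[0,0,0],"translation":[1,1,-165],"grip":5},{"rotation":[0,0,0],"translation":[1,1,-165],"grip":5},{"rotation":[0,0,0],"translation":[1,1,-165],"grip":5}]'
```

```text
time: 9.3
ee_pos: [0.4552, -0.2492, 0.0922]
tcp_rot: [179.9, 0.1, 100.4]
wrist_force: [-0.5, -0.1, -3.5]
opening: 0.0165
grasp_force: 78.9
```

```bash
python3 -m jog '[{"rotation":[0,0,0],"translation":[0,0,-4],"grip":5},{"rotation":[0,0,0],"translation":[0,0,-7],"grip":5},{"rotation":[0,0,0],"translation":[0,0,-7],"grip":5},{"rotation":[0,0,0],"translation":[10,1.8,-7],"grip":5},{"rotation":[0,0,0],"translation":[20,3.7,-7],"grip":5},{"rotation":[0,0,0],"translation":[30,5.5,-7],"grip":5},{"rotation":[0,0,0],"translation":[40,7.3,-7],"grip":5},{"rotation":[0,0,0],"translation":[50,9.2,-7],"grip":5},{"rotation":[0,0,0],"translation":[60,11,-7],"grip":5},{"rotation":[0,0,0],"translation":[70,12.9,-7],"grip":5},{"rotation":[0,0,0],"translation":[80,14.7,-7],"grip":5},{"rotation":[0,0,0],"translation":[90,16.5,-7],"grip":5},{"rotation":[0,0,0],"translation":[100,18.4,-7],"grip":5},{"rotation":[0,0,0],"translation":[110,20.2,-7],"grip":5},{"rotation":[0,0,0],"translation":[120,22,-7],"grip":5},{"rotation":[0,0,0],"translation":[128,23.5,-7],"grip":5},{"rotation":[0,0,0],"translation":[128,23.5,-7],"grip":5}]'
```

```text
time: 11.0
ee_pos: [0.5836, -0.2252, 0.0839]
tcp_rot: [180.0, -0.0, 100.4]
wrist_force: [-1.2, 0.2, -3.2]
opening: 0.0166
grasp_force: 79.0
```

Force is low and the motion clean. Now the last 50 mm over the edge, then look.

```bash
python3 -m jog '[{"rotation":[0,0,0],"translation":[8,1.5,0],"grip":5},{"rotation":[0,0,0],"translation":[16,2.9,0],"grip":5},{"rotation":[0,0,0],"translation":[24,4.4,0],"grip":5},{"rotation":[0,0,0],"translation":[32,5.9,0],"grip":5},{"rotation":[0,0,0],"translation":[40,7.3,0],"grip":5},{"rotation":[0,0,0],"translation":[48,8.8,0],"grip":5},{"rotation":[0,0,0],"translation":[52,9.5,0],"grip":5},{"rotation":[0,0,0],"translation":[52,9.5,0],"grip":5},{"rotation":[0,0,0],"translation":[52,9.5,0],"grip":5},{"rotation":[0,0,0],"translation":[40,7.3,1],"grip":5},{"rotation":[0,0,0],"translation":[20,3.7,30],"grip":5},{"rotation":[0,0,0],"translation":[0,0,70],"grip":5},{"rotation":[0,0,0],"translation":[-40,-7,110],"grip":5},{"rotation":[0,0,0],"translation":[-80,-14,150],"grip":5},{"rotation":[0,0,0],"translation":[-120,-20,170],"grip":5},{"rotation":[0,0,0],"translation":[-150,-20,170],"grip":5},{"rotation":[0,0,0],"translation":[-150,-20,170],"grip":5},{"rotation":[0,0,0],"translation":[-150,-20,170],"grip":5}]'
python3 - <<'E'
from m import *
o,s,ds=cam("scene"); print(o["ee_pos"],o["opening"],o["grasp_force"])
o,t,dt=cam("top")
a=cv2.resize(s[225:325,195:335,::-1],(560,400),interpolation=cv2.INTER_CUBIC)
b=cv2.resize(t[160:250,345:405,::-1],(240,360),interpolation=cv2.INTER_CUBIC)
c=np.zeros((400,800,3),np.uint8); c[:,:560]=a; c[:360,560:]=b; cv2.imwrite("pics/s6.png",c)
E
```

```text
time: 12.8
ee_pos: [0.4321, -0.2458, 0.2551]
tcp_rot: [179.9, 0.1, 100.3]
wrist_force: [0.5, -0.2, -3.9]
opening: 0.0166
grasp_force: 79.4
[ 0.43208955 -0.24576329  0.25507394] 0.016619028820380292 79.3878436088562
```

View pics/s6.png

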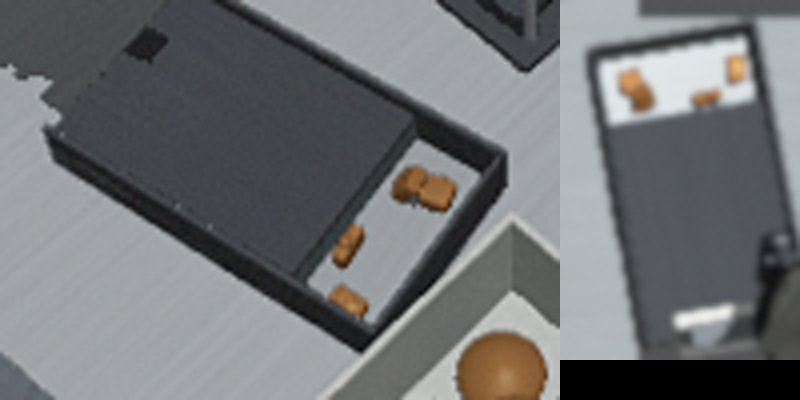

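All four pieces lie in the trough (left crop, about (408,185), (438,192), (348,244), (348,300)), and the deck is clear. Now to the hook: pre-insertion pose with the scraper at x≈475, y≈0, yaw 0.

```bash
python3 -m jog '[{"rotation":[0,0,-3],"translation":[5,35,0],"grip":5},{"rotation":[0,0,-6],"translation":[12,75,0],"grip":5},{"rotation":[0,0,-9],"translation":[20,115,0],"grip":5},{"rotation":[0,0,-10.3],"translation":[28,155,0],"grip":5},{"rotation":[0,0,-10.3],"translation":[35,195,0],"grip":5},{"rotation":[0,0,-10.3],"translation":[40,230,0],"grip":5},{"rotation":[0,0,-10.3],"translation":[43,246,0],"grip":5},{"rotation":[0,0,-10.3],"translation":[43,246,0],"grip":5},{"rotation":[0,0,-10.3],"translation":[43,246,-30],"grip":5},{"rotation":[0,0,-10.3],"translation":[43,246,-60],"grip":5},{"rotation":[0,0,-10.3],"translation":[43,246,-90],"grip":5},{"rotation":[0,0,-10.3],"translation":[43,246,-107],"grip":5},{"rotation":[0,0,-10.3],"translation":[43,246,-107],"grip":5},{"rotation":[0,0,-10.3],"translation":[43,246,-107],"grip":5},{"rotation":[0,0,-10.3],"translation":[43,246,-107],"grip":5}]'
python3 - <<'E'
from m import *
for n in ("scene","top"):
    o,s,d=cam(n); P=cloud(n,d); e=o["ee_pos"]; z=e[2]-.047
    print(n,e.round(4),o["tcp_rot"].round(2),o["grasp_force"])
    q=box(P,[.43,-.09,z+.01],[.52,.09,z+.033]); print("block",rect(q))
    for s_ in (-1,1):
        k=box(P,[.45,min(.04*s_,.075*s_),z+.098],[.515,max(.04*s_,.075*s_),z+.115]); print(s_,rect(k) if len(k)>4 else 0)
    q=box(P,[.45,-.09,z+.035],[.515,.09,z+.08]); print("legs y",q[:,1].min().round(4),q[:,1].max().round(4))
    for s_ in ((-.06,-.02),(.02,.06)):
        k=box(P,[.528,s_[0],.150],[.56,s_[1],.19]); print("tip",k.min(0).round(4),k.max(0).round(4)) if len(k) else 0
    if n=="scene": cv2.imwrite("pics/s7.png",cv2.resize(s[120:260,250:390,::-1],(590,590),interpolation=cv2.INTER_CUBIC))
E
```

```text
time: 14.4
ee_pos: [0.4763, 0.0003, 0.1484]
tcp_rot: [179.9, 0.0, 90.1]
wrist_force: [-0.3, -0.5, -2.1]
opening: 0.0166
grasp_force: 79.3
scene [4.763e-01 3.000e-04 1.484e-01] [179.91   0.    90.09] 79.32293772697449
block (496, array([477.2,   0.7]), array([ 39. , 124.4]), 0.9, array([483.6,  -0.7, 129.5]))
-1 (48, array([476.8, -50.6]), array([20.8, 17.9]), 88.0, array([478.2, -51.2, 204.5]))
1 (11, array([474.3,  59.9]), array([15.5,  8.5]), 2.2, array([476.1,  60.2, 205.1]))
legs y -0.0616 0.0635
tip [ 0.5299 -0.0385  0.1508] [ 0.5595 -0.0263  0.1756]
tip [0.5303 0.0267 0.151 ] [0.559  0.0384 0.1755]
top [4.764e-01 4.000e-04 1.484e-01] [179.9   0.   90.1] 79.322669506073
block (0, array([0., 0.]), array([0., 0.]), 0.0, array([nan, nan, nan]))
-1 0
1 0
  return _methods._mean(a, axis=axis, dtype=dtype,
  ret = um.true_divide(
Traceback (most recent call last):
ValueError: zero-size array to reduction operation minimum which has no identity
```

View pics/s7.png

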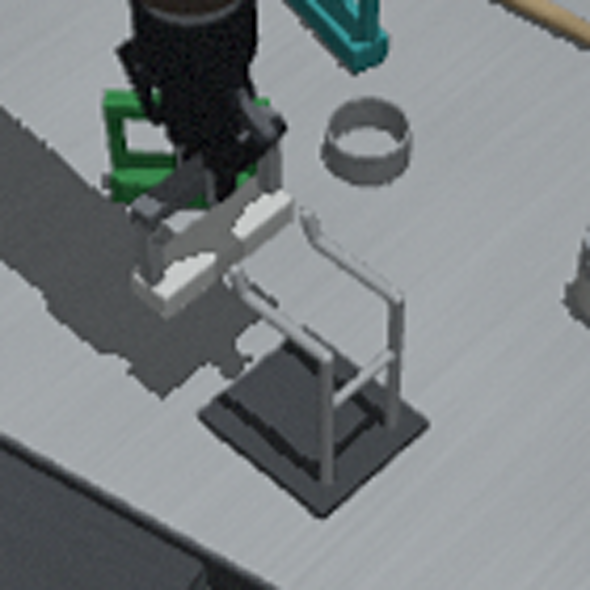

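The scraper is level (bar top z 205 both ends), centred on the prongs, and the opening spans z 131–189 against prong heights of 145–175. Insert 90 mm, lower 31 mm.

```bash
python3 -m jog '[{"rotation":[0,0,0],"translation":[12,-0.5,0],"grip":5},{"rotation":[0,0,0],"translation":[25,-0.5,0],"grip":5},{"rotation":[0,0,0],"translation":[38,-0.5,0],"grip":5},{"rotation":[0,0,0],"translation":[51,-0.5,0],"grip":5},{"rotation":[0,0,0],"translation":[64,-0.5,0],"grip":5},{"rotation":[0,0,0],"translation":[77,-0.5,0],"grip":5},{"rotation":[0,0,0],"translation":[90,-0.5,0],"grip":5},{"rotation":[0,0,0],"translation":[90,-0.5,0],"grip":5},{"rotation":[0,0,0],"translation":[90,-0.5,-10],"grip":5},{"rotation":[0,0,0],"translation":[90,-0.5,-20],"grip":5},{"rotation":[0,0,0],"translation":[90,-0.5,-27],"grip":5},{"rotation":[0,0,0],"translation":[90,-0.5,-31],"grip":5},{"rotation":[0,0,0],"translation":[90,-0.5,-31],"grip":5},{"rotation":[0,0,0],"translation":[90,-0.5,-31],"grip":5},{"rotation":[0,0,0],"translation":[90,-0.5,-31],"grip":5}]'
```

```text
time: 16.0
ee_pos: [0.5658, 0.0, 0.1167]
tcp_rot: [180.0, 0.0, 90.1]
wrist_force: [-0.7, 0.1, -2.5]
opening: 0.0168
grasp_force: 79.3
```

```bash
python3 -m jog '[{"rotation":[0,0,0],"translation":[0,0,-1],"grip":5},{"rotation":[0,0,0],"translation":[0,0,-1.5],"grip":5},{"rotation":[0,0,0],"translation":[0,0,-2],"grip":5},{"rotation":[0,0,0],"translation":[0,0,-2],"grip":5},{"rotation":[0,0,0],"translation":[0,0,-2],"grip":5}]'
```

```text
time: 16.5
ee_pos: [0.5657, -0.0, 0.1144]
tcp_rot: [180.0, -0.0, 90.1]
wrist_force: [-0.9, 0.1, -1.2]
opening: 0.0163
grasp_force: 79.8
```

```bash
python3 -m jog '[{"rotation":[0,0,0],"translation":[0,0,-0.7],"grip":5},{"rotation":[0,0,0],"translation":[0,0,-0.7],"grip":5},{"rotation":[0,0,0],"translation":[0,0,-0.7],"grip":5}]'; python3 - <<'E'
from m import *
o,s,d=cam("scene"); P=cloud("scene",d)
for s_ in (-1,1):
    k=box(P,[.53,min(.04*s_,.075*s_),.155],[.60,max(.04*s_,.075*s_),.185]); print(s_,rect(k),np.percentile(k[:,2],95))
E
```

```text
time: 16.8
ee_pos: [0.5658, 0.0, 0.1143]
tcp_rot: [179.9, 0.0, 90.1]
wrist_force: [-2.9, -0.3, 6.2]
opening: 0.0167
grasp_force: 80.6
-1 (72, array([566.1, -50.5]), array([21.4, 19.4]), 84.5, array([567.5, -52.2, 168.4])) 0.17350003866585242
1 (16, array([568.8,  54.1]), array([14.4, 24.4]), 14.0, array([569.6,  59.7, 169.7])) 0.17406906251144033
```

Contact (+6 N up), bar seated. Release and retreat straight up.

```bash
python3 -m jog '[{"rotation":[0,0,0],"translation":[0,0,0],"grip":24},{"rotation":[0,0,0],"translation":[0,0,0],"grip":30},{"rotation":[0,0,0],"translation":[0,0,0],"grip":45},{"rotation":[0,0,0],"translation":[0,0,0],"grip":45},{"rotation":[0,0,0],"translation":[0,0,0],"grip":45},{"rotation":[0,0,0],"translation":[0,0,0],"grip":45},{"rotation":[0,0,0],"translation":[0,0,10],"grip":45},{"rotation":[0,0,0],"translation":[0,0,25],"grip":45},{"rotation":[0,0,0],"translation":[0,0,50],"grip":45},{"rotation":[0,0,0],"translation":[0,0,80],"grip":45},{"rotation":[0,0,0],"translation":[0,0,110],"grip":45},{"rotation":[0,0,0],"translation":[0,0,140],"grip":45},{"rotation":[0,0,0],"translation":[-30,0,160],"grip":45},{"rotation":[0,0,0],"translation":[-70,0,160],"grip":45},{"rotation":[0,0,0],"translation":[-110,0,160],"grip":45},{"rotation":[0,0,0],"translation":[-150,0,160],"grip":45},{"rotation":[0,0,0],"translation":[-180,0,160],"grip":45},{"rotation":[0,0,0],"translation":[-180,0,160],"grip":45},{"rotation":[0,0,0],"translation":[-180,0,160],"grip":45},{"rotation":[0,0,0],"translation":[-180,0,160],"grip":45}]'; python3 - <<'E'
from m import *
o,s,d=cam("scene"); P=cloud("scene",d)
for y in (-.052,-.02,0,.02,.052):
    k=box(P,[.53,y-.008,.165],[.60,y+.008,.18]); print(y,rect(k) if len(k)>3 else len(k))
print(rect(box(P,[.53,-.09,.166],[.60,.09,.178])))
a=cv2.resize(s[70:320,200:450,::-1],(590,590),interpolation=cv2.INTER_CUBIC); cv2.imwrite("pics/s8.png",a)
E
```

```text
time: 18.85
ee_pos: [0.3863, 0.0, 0.2741]
tcp_rot: [179.9, 0.0, 90.1]
wrist_force: [-0.1, 0.3, -0.3]
opening: 0.0452
grasp_force: 0.0
-0.052 (39, array([565.9, -51.9]), array([19.3, 15.4]), 0.8, array([566.6, -53.9, 170.3]))
-0.02 (35, array([566.5, -20. ]), array([15.8, 17.2]), 89.1, array([566.4, -20.1, 170.9]))
0 (36, array([ 5.665e+02, -4.000e-01]), array([14.9, 19.4]), 88.9, array([567.1,  -0.7, 169.7]))
0.02 (33, array([565.5,  20.9]), array([17.6, 14.1]), 0.6, array([567.8,  21.6, 170.3]))
0.052 (33, array([565.2,  52.3]), array([15.2, 21. ]), 88.8, array([567.4,  51.7, 171. ]))
(283, array([553.8,   2.3]), array([124.6,  45.9]), 89.6, array([5.658e+02, 4.000e-01, 1.704e+02]))
```

View pics/s8.png

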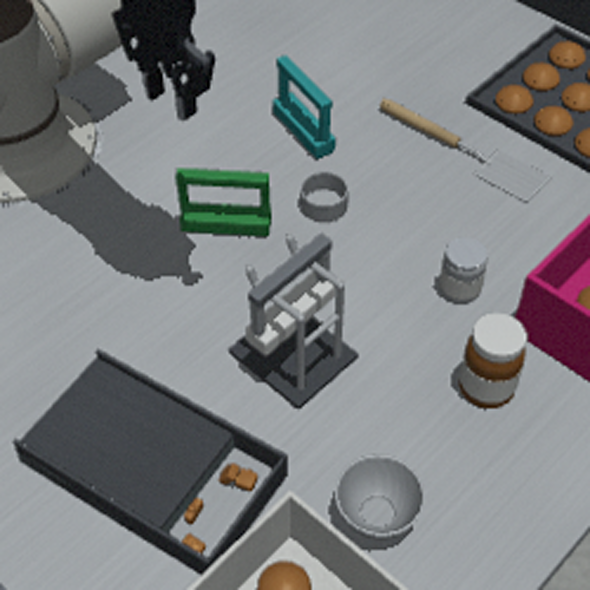

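The scraper hangs level at crop (290,280), bar top z 170–171 along its length and behind the tips. All four pieces are in the trough, the other things haven't moved, and the gripper is clear.

```bash
python3 -c "
from workcell import bot; print(bot.job_done())"
```

```text
the job is handed in; nothing more can be done
None
```

The job is handed in at about 19 s of robot time: all four pieces are in the trough, the scraper hangs level on both prongs with the gripper clear, and the last picture shows the other things still in place.

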